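Lock the last fastener of a control box cover

TASK

The white cover of the low control box on the packing table is held by three quarter-turn fasteners with black wing knobs, and one was left undone: it stands up out of its steel collar, showing its red band, with its bar lying across the box. Push that knob right in against its spring, then turn it a quarter turn clockwise (seen from above) until it locks, and let go of it; leave the two fasteners that are already locked alone.

Things in the scene. Friction and masses are not known exactly. Their poses are not given: they have to be found in the camera images.
- undone_stud (a point): Grip point of the knob to lock, on its axis: black bar 44 mm long, 14 thick, 44 tall on a round flange (42 mm dia). 30 mm above the flange's top, 14 below the bar's top; x along the bar, z up. At the start 48 mm above the cover, whose top is 60 mm above the table; red flange side shows over the steel collar (54 mm dia, 10 high). Grip it from above across the 14 mm; push and turn in one grasp.
- undone_turn (a joint): Turn of that knob, rad: 0 undone (bar across the box), clockwise from above to a stop at 1.5 (bar along the box). A spring (4 N, 8 N at 11 mm) lifts it. It turns only while pushed in 11 mm or more (hard stop at 16; 13 is good). Let go beyond 1.3 it springs up 4 mm into its locked seat, 7 mm lower than at the start, flange level with the collar. Friction 0.05 N m.
- fast_a_turn (a joint): Turn, in the same sense, of one of the two like knobs that are already locked: about 1.45, bar along the box, flange level with its collar, no red showing. The three stand in a row 105 mm apart along the middle of the cover (box 330 x 110 mm); any of the three may be the undone one.
- fast_b_turn (a joint): The same for the other knob that is already locked.

How it is judged:
By the outcome, as a careful person would: the job done as asked, in the order asked, and still so for the second after the job is handed in, with the robot touching nothing.
It also fails if it takes over 32 s, if anything falls off the work surface, if the arm or the gripper's body presses on something with over 40 N, if the wrist force passes 120 N, or if a joint passes its speed limit or range.

ROBOT

A 6-joint arm with a two-finger parallel gripper is mounted at the origin on a cart in front of the work surface, level with it; the furniture and walls round the work are solid. World frame = base frame: x ahead of the robot, y to its left, z up, the work surface at z = 0. Lengths are in m, angles in rad, forces in N, time in s.
With the tool pointing down it reaches from about 0.3 to 0.775 m from the base axis. Payload 14.6 kg.
Tool frame: the origin (TCP) lies at the centre of the arm's flange, where the gripper is bolted on; the fingertips stand 199 mm ahead of it and the grasp point (between the pads) lies 180 mm ahead of it; z points along the fingers, y is the line along which they close (so a half turn about z gives the same grasp; the last joint's range is limited). The gripper opens to 94 mm and grips with 3 to 60 N. Pads are 16 mm wide; open, the fingers measure 119 mm over their backs; the gripper's body (75 mm by 177 mm) begins 78 mm behind the grasp point.
Start: joints at [-1.257, 0.3, 1.521, -0, 1.321, -0.067], TCP at [0.204, -0.511, 0.405] pointing down, gripper open.
Joint ranges: [-3.03, 3.03], [-0.79, 2.21], [0.23, 2.52], [-1.04, 4.18], [0, 3.07], [-2.55, 2.55]. Speed limits (rad/s): [2.22, 2.22, 2.57, 3.14, 3.14, 3.14].

INTERFACE

Orientations are given as a unit quaternion [w, x, y, z].
In Python, from station import ctrl, viewer gives the robot as it stands. The module is installed in compiled form; this text tells all that it offers.
- The arm moves only by the tool move_arm, never from a script. Its argument "steps" is a list of rows, each an object of numbers: "wx", "wy", "wz": the turn, a rotation vector about the tool's x, y, z in rad; "x", "y", "z": the shift along the tool's x, y, z in m; "gripper": the finger opening in m, from 0 to 0.094. A call has 1 to 20 rows; each row shifts and turns the commanded pose from where the row before left it, along the tool's axes as they then stand; what a row does not reach is not made up. A row lasts 1/10 s, in which the tool goes at most 50 mm and 8.59 degrees, less where a joint would pass 70% of its speed; a pose out of reach is approached as far as the arm can. A call is refused whole if a number of a shift passes 0.05 or a number of a turn 0.15, either way. A call with a gripper value outside its range is refused whole. The fingers move at their own pace and stop on an object; "force" is the grip in N (left out, the last holds). Time passes only in rows, so rows that do not move let the fingers close. It gives the time, the measured TCP pose, the force, the opening and the grip force at its end, in the units of the state.
- ctrl.observe(): the state, without advancing time (a new reading comes with each control period).
- viewer.snapshot(name): name is "scene" or "top" or "wrist"; returns a dict with "frame" (420x560x3 uint8, blue, green, red), "fovy" (degrees; the focal length in pixels is half the picture's height over the tangent of half this angle, whatever the lens; pixels are square), "cx", "cy" (the principal point, pixels), "k1" (the pictures are not rectified: a ray, as slopes to the right and down, at radius r is drawn at 1 + k1 r^2 times it, then the intrinsics apply), "T" (4x4, takes a point from camera to world coordinates). Camera axes: x right, y down, z forward; pixel columns grow to the right and rows downward; lengths in m; the calibration is good to about 2 mm. A picture is of the moment at which its call begins. There is no depth.
- ctrl.job_done(): hands the job in; it is judged then, once.
The state is a dict: "time_s": time; "joint_positions": joint angles; "dq": joint speeds; "joint_torque": joint torques, N m; "tcp_pos": TCP position; "orientation": TCP orientation; "ft_force": force on the tool from outside, world axes, zero at the start; "torque": the same for the moment, N m; "width": opening from 0.0 (shut) to 1.0 (fully open); "grip_force": force on a finger pad.
Only numpy, scipy, OpenCV 4.12 (cv2) and the standard library are available. Lean on these libraries where they do the work, as an engineer would, in place of code of your own. Each camera call takes 0.05 s, during which the arm holds its last target. There are 200 camera calls.

## Working session

There is one attempt and no reset: what is moved stays moved. The work goes in short steps, Python scripts to look and compute and a tool call to move; the robot and the scene stay as the last step left them, time stands still between calls to the robot, and variables do not carry over. Pictures are saved under pics/ and viewed, at most 10 in all, crops included, and the job is handed in when it is done.

Besides the shell and the picture viewer there is one more tool, called after "Request:" by a JSON object that holds its "op" and its "data", one argument or row to a line. move_arm: Moves the arm, as the interface text tells. Its arguments: {"type":"object","properties":{"steps":{"type":"array","items":{"type":"object","properties":{"wx":{"type":"number"},"wy":{"type":"number"},"wz":{"type":"number"},"x":{"type":"number"},"y":{"type":"number"},"z":{"type":"number"},"gripper":{"type":"number"}}}},"force":{"type":"number"}},"required":["steps"]}

```bash
mkdir -p pics
cat > h.py <<'E'
import numpy as np, cv2
from station import ctrl, viewer
def ray(s,u,v):
    f=s["frame"].shape[0]/2/np.tan(np.radians(s["fovy"])/2)
    K=np.array([[f,0,s["cx"]],[0,f,s["cy"]],[0,0,1.]])
    p=cv2.undistortPoints(np.array([[[u,v]]],float),K,np.array([s["k1"],0,0,0.]))[0,0]
    T=np.array(s["T"]); return T[:3,3],T[:3,:3]@np.array([p[0],p[1],1])
def onz(s,u,v,z):
    o,d=ray(s,u,v); return o+d*(z-o[2])/d[2]
E
python3 - <<'E'
from h import *
a=viewer.snapshot("top");b=viewer.snapshot("scene")
cv2.imwrite("pics/top.png",a["frame"]);cv2.imwrite("pics/scene.png",b["frame"])
print(np.round(a["T"],3),a["fovy"]); s=ctrl.observe(); print(s["time_s"],s["tcp_pos"],s["orientation"],s["ft_force"])
E
```

```text
[[ 0.027 -0.993  0.112  0.407]
 [-1.    -0.025  0.018  0.026]
 [-0.015 -0.112 -0.994  0.948]
 [ 0.     0.     0.     1.   ]] 51.16127742222674
0.1 [ 0.20440983 -0.51057293  0.40415282] [-5.23982271e-04  9.81930242e-01  1.89242495e-01 -6.11159468e-05] [-0.02598712 -0.20336429  0.0605277 ]
```

View pics/top.png

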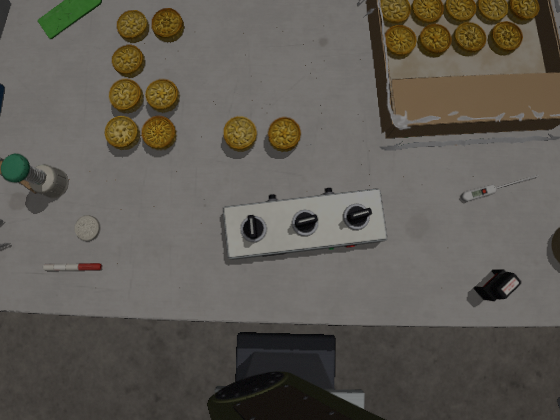

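View pics/scene.png

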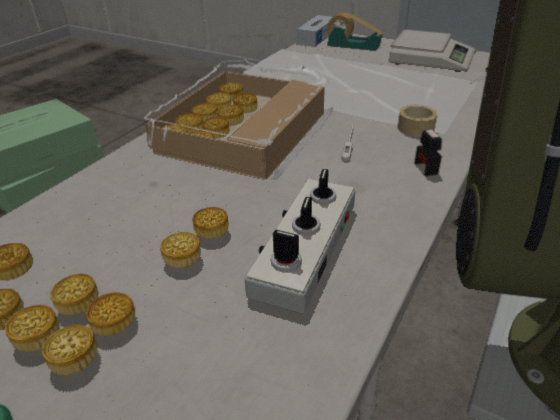

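The top view shows the undone knob at the left end, around (253,228), with its bar across the box. The locked ones are near (305,223) and (357,215).

Run:
```python
from h import *
a=viewer.snapshot("top");im=a["frame"]
c=im[180:270,215:395]; cv2.imwrite("pics/c.png",cv2.resize(c,None,fx=4.4,fy=4.4,interpolation=cv2.INTER_CUBIC))
for n,(u,v) in dict(tl=(224,206),tr=(382,190),br=(386,240),bl=(228,249)).items(): print(n,onz(a,u,v,.06).round(3))
# black blobs on cover
m=(im.max(2)<60).astype(np.uint8); m[:195]=0; m[250:]=0
n,l,st,ce=cv2.connectedComponentsWithStats(m)
for i in range(1,n):
    if st[i,4]>40 and 225<ce[i][0]<390: print(st[i],ce[i].round(1),onz(a,*ce[i],.1).round(3))
```

```text
tl [0.532 0.145 0.06 ]
tr [ 0.573 -0.179  0.06 ]
br [ 0.47  -0.187  0.06 ]
bl [0.444 0.133 0.06 ]
[346 206  26  20 331] [357.2 215.7] [ 0.514 -0.121  0.1  ]
[294 212  24  21 312] [305.1 222.1] [ 0.499 -0.02   0.1  ]
[243 215  21  25 317] [252.8 227.8] [0.485 0.082 0.1  ]
[311 245  40   5  52] [331.  247.3] [ 0.451 -0.071  0.1  ]
```

View pics/c.png

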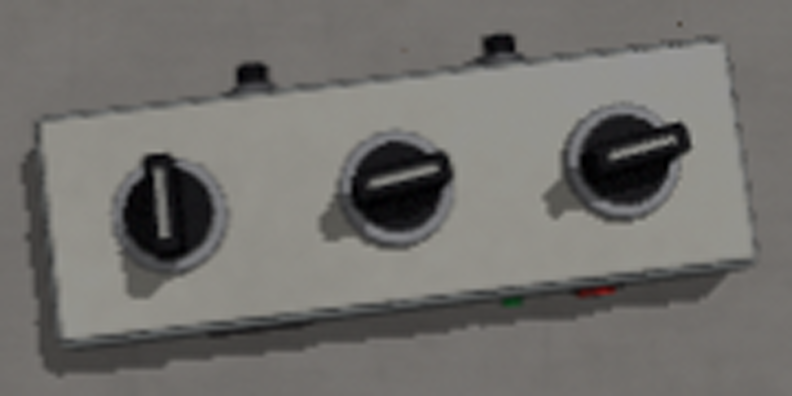

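The crop shows the bar's white top line on the undone knob running from (156,162) to (166,237). Its collar centre is about (171,215), and the other collars are at (398,188) and (621,161).

Run:
```python
from h import *
a=viewer.snapshot("top")
P=lambda x,y,z:onz(a,215+x/4.4,180+y/4.4,z)
e=P(156,162,.122);g=P(166,237,.122);print("bar",e,g,(e+g)/2,np.arctan2(*(e-g)[1::-1]))
c=[P(171,215,.07),P(398,188,.07),P(621,161,.07)];print(c,np.arctan2(*(c[2]-c[0])[1::-1]))
b=viewer.snapshot("wrist");print(np.round(b["T"],3),b["fovy"])
s=ctrl.observe();print(s["time_s"])
```

```text
bar [0.50376426 0.0851865  0.122     ] [0.47145277 0.07983177 0.122     ] [0.48760851 0.08250914 0.122     ] 0.164229728254308
[array([0.48564859, 0.08127484, 0.07      ]), array([ 0.50065331, -0.02212308,  0.07      ]), array([ 0.51564405, -0.12420033,  0.07      ])] -1.4258393141498373
[[ 0.371 -0.89  -0.264  0.282]
 [-0.929 -0.356 -0.104 -0.479]
 [-0.001  0.284 -0.959  0.384]
 [ 0.     0.     0.     1.   ]] 69.06542281805632
0.25
```

Request:
{"op": "move_arm", "data": {
  "steps": [
    {"x": 0.024, "y": -0.022, "gripper": 0.045},
    {"x": 0.024, "y": -0.022},
    {"x": 0.024, "y": -0.022},
    {"x": 0.024, "y": -0.022},
    {"x": 0.024, "y": -0.022},
    {"x": 0.024, "y": -0.022},
    {"x": 0.024, "y": -0.022},
    {"x": 0.024, "y": -0.022},
    {"x": 0.024, "y": -0.022},
    {"x": 0.024, "y": -0.022},
    {"x": 0.024, "y": -0.022},
    {"x": 0.024, "y": -0.022},
    {"x": 0.024, "y": -0.022},
    {"x": 0.024, "y": -0.022},
    {"x": 0.024, "y": -0.022},
    {"x": 0.024, "y": -0.022},
    {"x": 0.024, "y": -0.022},
    {"x": 0.024, "y": -0.022},
    {"x": 0.024, "y": -0.022},
    {"x": 0.024, "y": -0.022}
  ]
}}

```text
validation failed for argument at $.st...
```

Request:
{"op": "move_arm", "data": {
  "steps": [
    {"wz": -0.145},
    {"wz": -0.145},
    {"wz": -0.145},
    {"wz": -0.145},
    {"wz": -0.145},
    {"wz": -0.145},
    {"wz": -0.145},
    {"wz": -0.145},
    {"wz": -0.145},
    {"wz": -0.145},
    {"wz": -0.145},
    {"wz": -0.145},
    {"wz": -0.145},
    {"wz": -0.145},
    {"wz": -0.145},
    {"wz": -0.145},
    {"wz": -0.145},
    {"wz": -0.145},
    {"wz": -0.145},
    {"wz": -0.145}
  ]
}}

```text
validation failed for argument at $.st...
```

Run:
```python
from h import *
b=viewer.snapshot("wrist");cv2.imwrite("pics/w.png",b["frame"])
s=ctrl.observe();print(s["time_s"],s["tcp_pos"],s["joint_positions"])
from scipy.spatial.transform import Rotation as R
q=s["orientation"];print(R.from_quat(np.r_[q[1:],q[0]]).as_matrix().round(3))
```

```text
0.3 [ 0.20440645 -0.51059585  0.40446033] [-1.25660298e+00  3.00103443e-01  1.52117385e+00  8.44109955e-06
  1.32069182e+00 -6.66384257e-02]
[[ 0.928  0.372 -0.   ]
 [ 0.372 -0.928  0.   ]
 [ 0.    -0.    -1.   ]]
```

View pics/w.png

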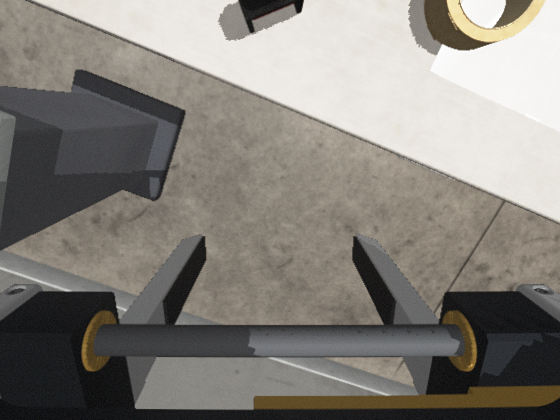

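The moves were refused, so the arm is still at its start; the wrist picture shows only the floor and the table edge. I'll try full rows.

Request:
{"op": "move_arm", "data": {
  "steps": [
    {"x": 0.024, "y": -0.022, "z": 0, "wx": 0, "wy": 0, "wz": 0, "gripper": 0.045},
    {"x": 0.024, "y": -0.022, "z": 0, "wx": 0, "wy": 0, "wz": 0, "gripper": 0.045}
  ]
}}

```text
time_s: 0.5
tcp_pos: [0.2326, -0.4513, 0.4042]
orientation: [-0.0, 0.982, 0.189, -0.0]
ft_force: [0.4, -0.2, 0.3]
width: 0.864
grip_force: 0.0
```

Rows need every field. I'll continue with 18 more translation rows.

Request:
{"op": "move_arm", "data": {
  "steps": [
    {"x": 0.024, "y": -0.022, "z": 0, "wx": 0, "wy": 0, "wz": 0, "gripper": 0.045},
    {"x": 0.024, "y": -0.022, "z": 0, "wx": 0, "wy": 0, "wz": 0, "gripper": 0.045},
    {"x": 0.024, "y": -0.022, "z": 0, "wx": 0, "wy": 0, "wz": 0, "gripper": 0.045},
    {"x": 0.024, "y": -0.022, "z": 0, "wx": 0, "wy": 0, "wz": 0, "gripper": 0.045},
    {"x": 0.024, "y": -0.022, "z": 0, "wx": 0, "wy": 0, "wz": 0, "gripper": 0.045},
    {"x": 0.024, "y": -0.022, "z": 0, "wx": 0, "wy": 0, "wz": 0, "gripper": 0.045},
    {"x": 0.024, "y": -0.022, "z": 0, "wx": 0, "wy": 0, "wz": 0, "gripper": 0.045},
    {"x": 0.024, "y": -0.022, "z": 0, "wx": 0, "wy": 0, "wz": 0, "gripper": 0.045},
    {"x": 0.024, "y": -0.022, "z": 0, "wx": 0, "wy": 0, "wz": 0, "gripper": 0.045},
    {"x": 0.024, "y": -0.022, "z": 0, "wx": 0, "wy": 0, "wz": 0, "gripper": 0.045},
    {"x": 0.024, "y": -0.022, "z": 0, "wx": 0, "wy": 0, "wz": 0, "gripper": 0.045},
    {"x": 0.024, "y": -0.022, "z": 0, "wx": 0, "wy": 0, "wz": 0, "gripper": 0.045},
    {"x": 0.024, "y": -0.022, "z": 0, "wx": 0, "wy": 0, "wz": 0, "gripper": 0.045},
    {"x": 0.024, "y": -0.022, "z": 0, "wx": 0, "wy": 0, "wz": 0, "gripper": 0.045},
    {"x": 0.024, "y": -0.022, "z": 0, "wx": 0, "wy": 0, "wz": 0, "gripper": 0.045},
    {"x": 0.024, "y": -0.022, "z": 0, "wx": 0, "wy": 0, "wz": 0, "gripper": 0.045},
    {"x": 0.024, "y": -0.022, "z": 0, "wx": 0, "wy": 0, "wz": 0, "gripper": 0.045},
    {"x": 0.024, "y": -0.022, "z": 0, "wx": 0, "wy": 0, "wz": 0, "gripper": 0.045}
  ]
}}

```text
time_s: 2.3
tcp_pos: [0.4869, 0.0776, 0.4047]
orientation: [0.0, 0.982, 0.189, 0.0]
ft_force: [0.6, -0.6, 1.0]
width: 0.474
grip_force: 0.0
```

Request:
{"op": "move_arm", "data": {
  "steps": [
    {"x": 0, "y": 0, "z": 0, "wx": 0, "wy": 0, "wz": -0.145, "gripper": 0.045},
    {"x": 0, "y": 0, "z": 0, "wx": 0, "wy": 0, "wz": -0.145, "gripper": 0.045},
    {"x": 0, "y": 0, "z": 0, "wx": 0, "wy": 0, "wz": -0.145, "gripper": 0.045},
    {"x": 0, "y": 0, "z": 0, "wx": 0, "wy": 0, "wz": -0.145, "gripper": 0.045},
    {"x": 0, "y": 0, "z": 0, "wx": 0, "wy": 0, "wz": -0.145, "gripper": 0.045},
    {"x": 0, "y": 0, "z": 0, "wx": 0, "wy": 0, "wz": -0.145, "gripper": 0.045},
    {"x": 0, "y": 0, "z": 0, "wx": 0, "wy": 0, "wz": -0.145, "gripper": 0.045},
    {"x": 0, "y": 0, "z": 0, "wx": 0, "wy": 0, "wz": -0.145, "gripper": 0.045},
    {"x": 0, "y": 0, "z": 0, "wx": 0, "wy": 0, "wz": -0.145, "gripper": 0.045},
    {"x": 0, "y": 0, "z": 0, "wx": 0, "wy": 0, "wz": -0.145, "gripper": 0.045},
    {"x": 0, "y": 0, "z": 0, "wx": 0, "wy": 0, "wz": -0.145, "gripper": 0.045},
    {"x": 0, "y": 0, "z": 0, "wx": 0, "wy": 0, "wz": -0.145, "gripper": 0.045},
    {"x": 0, "y": 0, "z": 0, "wx": 0, "wy": 0, "wz": -0.145, "gripper": 0.045},
    {"x": 0, "y": 0, "z": 0, "wx": 0, "wy": 0, "wz": -0.145, "gripper": 0.045},
    {"x": 0, "y": 0, "z": 0, "wx": 0, "wy": 0, "wz": -0.145, "gripper": 0.045},
    {"x": 0, "y": 0, "z": 0, "wx": 0, "wy": 0, "wz": -0.145, "gripper": 0.045},
    {"x": 0, "y": 0, "z": 0, "wx": 0, "wy": 0, "wz": -0.145, "gripper": 0.045},
    {"x": 0, "y": 0, "z": 0, "wx": 0, "wy": 0, "wz": -0.145, "gripper": 0.045},
    {"x": 0, "y": 0, "z": 0, "wx": 0, "wy": 0, "wz": -0.145, "gripper": 0.045},
    {"x": 0, "y": 0, "z": 0, "wx": 0, "wy": 0, "wz": -0.145, "gripper": 0.045}
  ]
}}

```text
time_s: 4.3
tcp_pos: [0.4865, 0.0763, 0.4046]
orientation: [-0.0, -0.073, 0.997, 0.0]
ft_force: [0.5, -0.3, 0.6]
width: 0.478
grip_force: 0.0
```

```bash
cat > look.py <<'E'
import sys
from h import *
from scipy.spatial.transform import Rotation as R
b=viewer.snapshot("wrist");cv2.imwrite(sys.argv[1],b["frame"]);np.save("w.npy",b,allow_pickle=True)
s=ctrl.observe();print(s["time_s"],s["tcp_pos"],s["joint_positions"],s["ft_force"])
q=s["orientation"];print(R.from_quat(np.r_[q[1:],q[0]]).as_matrix().round(3))
E
python3 look.py pics/w2.png
```

```text
4.35 [0.48647243 0.07627996 0.40462572] [ 8.11424455e-02  1.71379667e-01  1.67977154e+00 -1.86009563e-05
  1.29045312e+00 -1.64410386e+00] [ 0.86085585 -0.46865923 -0.18631994]
[[-0.988 -0.154 -0.   ]
 [-0.154  0.988 -0.   ]
 [ 0.    -0.    -1.   ]]
```

View pics/w2.png

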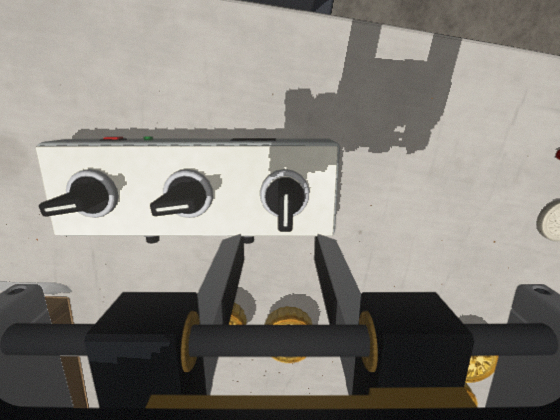

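The wrist view shows the undone knob at about (285,195), with its white line at u≈286 and v≈206–228. I'll measure the line and the collar.

Run:
```python
from h import *
b=np.load("w.npy",allow_pickle=True).item();im=b["frame"]
g=im.max(2)
for v in range(170,236,4): print(v,g[v,262:310:1][::2])
m=(g<70).astype(np.uint8); m[:168]=0;m[234:]=0;m[:,:250]=0;m[:,320:]=0
n,l,st,ce=cv2.connectedComponentsWithStats(m);i=1+st[1:,4].argmax();print(st[i],ce[i])
for u,v in [(286,205),(286,229)]: print(onz(b,u,v,.122))
for u,v in [(284.5,194)]: print(onz(b,u,v,.07))
```

```text
170 [231 231 231 185 139 141 133 100  95  87  95  97  91  88  89 106 134 144
 140 136 139 137 142 137]
174 [231 231 233 197 106  97 107 121 203 209 208 116 117 119 119 118 116 106
  93 116 139 136 146 237]
178 [233 231 122 188 214 210 191 146  87  53  36  37  39  41  51  99 122 119
 117 118  95 130 157 235]
182 [184 163 210 209 159  87  46  45  37  37  37  34  32  35  31  33  39  39
 101 114 121 113 109 217]
186 [162 213 189 124  50  51  51  54  41  37  35  38  35  37  35  38  38  36
  37  49 103 178 160 134]
190 [213 202  92  50  49  56  52  46  39  39  35  36  41  34  35  39  35  37
  38  37  42 106 196 130]
194 [219 193  52  51  53  52  51  50  41  34  45  66 145  58  34  39  39  42
  38  39  39  75 167 154]
198 [217 187  51  52  51  54  49  49  45  44  53 165 230  58  36  41  39  40
  41  35  39  70 176 146]
202 [191 211  79  47  54  49  49  53  45  50  45 200 231  85  47  45  36  40
  40  38  56 185 169 220]
206 [226 189 204  83  48  47  55  47  46  51  47 201 229  63  41  37  38  42
  38  45 185 182 219 233]
210 [232 232 199 198 153  58  49  52  44  49  51 205 231  65  43  42  36  30
 101 187 191 233 233 234]
214 [233 233 233 234 230 207 193 145  58  52  50 202 228  53  41  57 186 198
 213 234 235 232 232 231]
218 [233 233 235 234 234 233 232 237  87  51  53 202 231  58  44  86 236 233
 232 232 233 231 231 230]
222 [233 234 233 236 234 233 232 235  83  49  53 208 227  53  44  83 237 233
 234 233 234 234 234 233]
226 [234 235 233 233 233 232 234 237  87  50  48 117 118  48  38 117 235 233
 232 233 233 234 232 233]
230 [235 232 232 231 231 234 233 236 173  48  44  46  49  42  45 203 232 233
 232 230 230 231 233 233]
234 [236 235 234 234 233 233 233 235 234 233 232 232 233 233 232 232 233 232
 233 235 234 234 232 233]
[ 266  177   39   54 1182] [284.72335025 198.80456853]
[0.48294004 0.08309713 0.122     ]
[0.50575689 0.08657911 0.122     ]
[0.48651052 0.08323411 0.07      ]
```

Request:
{"op": "move_arm", "data": {
  "steps": [
    {"x": -0.0015, "y": 0.0065, "z": 0.02, "wx": 0, "wy": 0, "wz": 0, "gripper": 0.045},
    {"x": 0, "y": 0, "z": 0.02, "wx": 0, "wy": 0, "wz": 0, "gripper": 0.045},
    {"x": 0, "y": 0, "z": 0.02, "wx": 0, "wy": 0, "wz": 0, "gripper": 0.045},
    {"x": 0, "y": 0, "z": 0.02, "wx": 0, "wy": 0, "wz": 0, "gripper": 0.045},
    {"x": 0, "y": 0, "z": 0.01, "wx": 0, "wy": 0, "wz": 0, "gripper": 0.045},
    {"x": 0, "y": 0, "z": 0.01, "wx": 0, "wy": 0, "wz": 0, "gripper": 0.045},
    {"x": 0, "y": 0, "z": 0.01, "wx": 0, "wy": 0, "wz": 0, "gripper": 0.045},
    {"x": 0, "y": 0, "z": 0.006, "wx": 0, "wy": 0, "wz": 0, "gripper": 0.045},
    {"x": 0, "y": 0, "z": 0, "wx": 0, "wy": 0, "wz": 0, "gripper": 0.045},
    {"x": 0, "y": 0, "z": 0, "wx": 0, "wy": 0, "wz": 0, "gripper": 0.045}
  ]
}}

```text
time_s: 5.35
tcp_pos: [0.4872, 0.0829, 0.289]
orientation: [0.0, -0.069, 0.998, 0.0]
ft_force: [0.4, 1.0, -0.3]
width: 0.48
grip_force: 0.0
```

```bash
python3 look.py pics/w3.png
```

```text
5.4 [0.48720693 0.08296543 0.28912623] [ 9.45464398e-02  3.10429200e-01  1.79873349e+00 -3.07364430e-06
  1.03166038e+00 -1.61538711e+00] [0.5017905  0.16835383 0.83112733]
[[-0.99  -0.139  0.001]
 [-0.139  0.99   0.   ]
 [-0.001 -0.    -1.   ]]
```

View pics/w3.png

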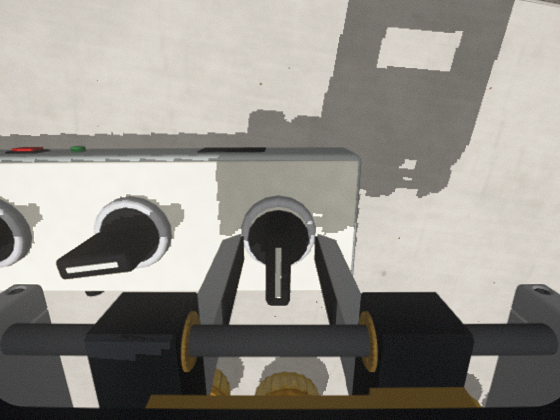

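The bar (u≈278) is centred between the fingers (242 and 316). Next I'll close on it.

Request:
{"op": "move_arm", "data": {
  "force": 45,
  "steps": [
    {"x": 0, "y": 0, "z": 0.001, "wx": 0, "wy": 0, "wz": 0, "gripper": 0.005},
    {"x": 0, "y": 0, "z": 0, "wx": 0, "wy": 0, "wz": 0, "gripper": 0.005},
    {"x": 0, "y": 0, "z": 0, "wx": 0, "wy": 0, "wz": 0, "gripper": 0.005},
    {"x": 0, "y": 0, "z": 0, "wx": 0, "wy": 0, "wz": 0, "gripper": 0.005},
    {"x": 0, "y": 0, "z": 0, "wx": 0, "wy": 0, "wz": 0, "gripper": 0.005},
    {"x": 0, "y": 0, "z": 0, "wx": 0, "wy": 0, "wz": 0, "gripper": 0.005},
    {"x": 0, "y": 0, "z": 0, "wx": 0, "wy": 0, "wz": 0, "gripper": 0.005},
    {"x": 0, "y": 0, "z": 0, "wx": 0, "wy": 0, "wz": 0, "gripper": 0.005}
  ]
}}

```text
time_s: 6.2
tcp_pos: [0.4872, 0.0827, 0.2878]
orientation: [0.0, -0.07, 0.998, -0.0]
ft_force: [-0.4, -5.3, 1.5]
width: 0.15
grip_force: 45.0
```

Request:
{"op": "move_arm", "data": {
  "steps": [
    {"x": 0, "y": -0.0005, "z": 0.003, "wx": 0, "wy": 0, "wz": 0, "gripper": 0.005},
    {"x": 0, "y": 0, "z": 0.003, "wx": 0, "wy": 0, "wz": 0, "gripper": 0.005},
    {"x": 0, "y": 0, "z": 0.003, "wx": 0, "wy": 0, "wz": 0, "gripper": 0.005},
    {"x": 0, "y": 0, "z": 0.002, "wx": 0, "wy": 0, "wz": 0, "gripper": 0.005},
    {"x": 0, "y": 0, "z": 0.002, "wx": 0, "wy": 0, "wz": 0, "gripper": 0.005},
    {"x": 0, "y": 0, "z": 0, "wx": 0, "wy": 0, "wz": 0, "gripper": 0.005},
    {"x": 0, "y": 0, "z": 0, "wx": 0, "wy": 0, "wz": 0, "gripper": 0.005}
  ]
}}

```text
time_s: 6.9
tcp_pos: [0.4872, 0.0825, 0.2748]
orientation: [0.0, -0.07, 0.998, 0.0]
ft_force: [-1.8, -3.1, 7.7]
width: 0.146
grip_force: 45.0
```

Request:
{"op": "move_arm", "data": {
  "steps": [
    {"x": 0, "y": 0, "z": 0.0005, "wx": 0, "wy": 0, "wz": 0, "gripper": 0.005},
    {"x": 0, "y": 0, "z": 0, "wx": 0, "wy": 0, "wz": 0.08, "gripper": 0.005},
    {"x": 0, "y": 0, "z": 0, "wx": 0, "wy": 0, "wz": 0.08, "gripper": 0.005},
    {"x": 0, "y": 0, "z": 0, "wx": 0, "wy": 0, "wz": 0.08, "gripper": 0.005},
    {"x": 0, "y": 0, "z": 0, "wx": 0, "wy": 0, "wz": 0, "gripper": 0.005}
  ]
}}

```text
time_s: 7.4
tcp_pos: [0.4872, 0.0825, 0.2744]
orientation: [0.0, 0.052, 0.999, 0.0]
ft_force: [-1.5, -2.5, 7.5]
width: 0.147
grip_force: 45.0
```

```bash
python3 look.py pics/w4.png; python3 -c "
from h import *
print(ctrl.observe()['torque'])"
```

```text
7.45 [0.4872022  0.08248747 0.27439472] [ 9.35750497e-02  3.32363751e-01  1.80966335e+00  5.19603978e-05
  9.99130444e-01 -1.37577045e+00] [-0.96793339 -2.35591588  7.52055953]
[[-0.995  0.101  0.   ]
 [ 0.101  0.995  0.   ]
 [-0.     0.    -1.   ]]
[-0.46708797  0.35257053 -0.08368029]
```

It turns freely: the moment is about 0.08 N m. I'll carry on with the turn.

Request:
{"op": "move_arm", "data": {
  "steps": [
    {"x": 0, "y": 0, "z": 0, "wx": 0, "wy": 0, "wz": 0.1, "gripper": 0.005},
    {"x": 0, "y": 0, "z": 0, "wx": 0, "wy": 0, "wz": 0.1, "gripper": 0.005},
    {"x": 0, "y": 0, "z": 0, "wx": 0, "wy": 0, "wz": 0.1, "gripper": 0.005},
    {"x": 0, "y": 0, "z": 0, "wx": 0, "wy": 0, "wz": 0.1, "gripper": 0.005},
    {"x": 0, "y": 0, "z": 0, "wx": 0, "wy": 0, "wz": 0.1, "gripper": 0.005},
    {"x": 0, "y": 0, "z": 0, "wx": 0, "wy": 0, "wz": 0.1, "gripper": 0.005},
    {"x": 0, "y": 0, "z": 0, "wx": 0, "wy": 0, "wz": 0.1, "gripper": 0.005},
    {"x": 0, "y": 0, "z": 0, "wx": 0, "wy": 0, "wz": 0.1, "gripper": 0.005},
    {"x": 0, "y": 0, "z": 0, "wx": 0, "wy": 0, "wz": 0.1, "gripper": 0.005},
    {"x": 0, "y": 0, "z": 0, "wx": 0, "wy": 0, "wz": 0.1, "gripper": 0.005},
    {"x": 0, "y": 0, "z": 0, "wx": 0, "wy": 0, "wz": 0.1, "gripper": 0.005},
    {"x": 0, "y": 0, "z": 0, "wx": 0, "wy": 0, "wz": 0.1, "gripper": 0.005},
    {"x": 0, "y": 0, "z": 0, "wx": 0, "wy": 0, "wz": 0.03, "gripper": 0.005},
    {"x": 0, "y": 0, "z": 0, "wx": 0, "wy": 0, "wz": 0, "gripper": 0.005}
  ]
}}

```text
time_s: 8.85
tcp_pos: [0.4872, 0.0825, 0.2744]
orientation: [0.0, 0.618, 0.786, 0.0]
ft_force: [-2.0, -2.2, 8.4]
width: 0.143
grip_force: 45.0
```

```bash
python3 look.py pics/w5.png; python3 -c "
from h import *
print(ctrl.observe()['torque'])"
```

```text
8.9 [0.48723332 0.08249087 0.27441823] [ 9.35728738e-02  3.32365598e-01  1.80959444e+00  7.77490344e-05
  9.99030148e-01 -1.46195228e-01] [-1.60525165 -1.8005448   8.26749323]
[[-0.237  0.971  0.001]
 [ 0.971  0.237  0.   ]
 [-0.     0.001 -1.   ]]
[-0.56647388  0.30226937 -0.01389794]
```

View pics/w5.png

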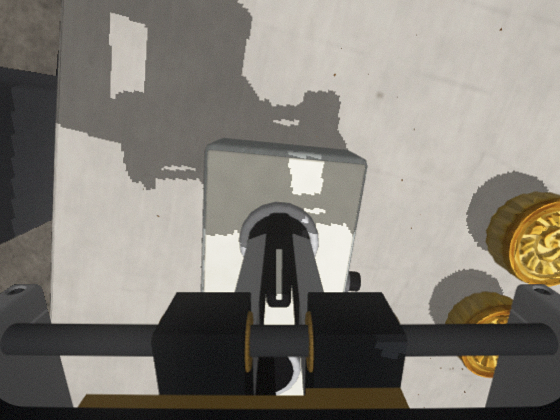

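The bar is gripped and has turned about 1.47 rad, now lying along the box. I'll ease up into the seat, release and retreat.

Request:
{"op": "move_arm", "data": {
  "steps": [
    {"x": 0, "y": 0, "z": -0.002, "wx": 0, "wy": 0, "wz": 0.01, "gripper": 0.005},
    {"x": 0, "y": 0, "z": -0.002, "wx": 0, "wy": 0, "wz": 0, "gripper": 0.005},
    {"x": 0, "y": 0, "z": 0, "wx": 0, "wy": 0, "wz": 0, "gripper": 0.045},
    {"x": 0, "y": 0, "z": 0, "wx": 0, "wy": 0, "wz": 0, "gripper": 0.045},
    {"x": 0, "y": 0, "z": 0, "wx": 0, "wy": 0, "wz": 0, "gripper": 0.045},
    {"x": 0, "y": 0, "z": 0, "wx": 0, "wy": 0, "wz": 0, "gripper": 0.045},
    {"x": 0, "y": 0, "z": -0.01, "wx": 0, "wy": 0, "wz": 0, "gripper": 0.045},
    {"x": 0, "y": 0, "z": -0.02, "wx": 0, "wy": 0, "wz": 0, "gripper": 0.045},
    {"x": 0, "y": 0, "z": -0.03, "wx": 0, "wy": 0, "wz": 0, "gripper": 0.045},
    {"x": 0, "y": 0, "z": -0.03, "wx": 0, "wy": 0, "wz": 0, "gripper": 0.045},
    {"x": 0, "y": 0, "z": -0.03, "wx": 0, "wy": 0, "wz": 0, "gripper": 0.045},
    {"x": 0, "y": 0, "z": 0, "wx": 0, "wy": 0, "wz": 0, "gripper": 0.045}
  ]
}}

```text
time_s: 10.1
tcp_pos: [0.4872, 0.0825, 0.4026]
orientation: [0.002, 0.621, 0.784, 0.002]
ft_force: [0.3, -0.7, 0.5]
width: 0.475
grip_force: 0.0
```

```bash
python3 look.py pics/w6.png; python3 -c "
from h import *
s=viewer.snapshot('scene')['frame'][150:320,220:400];w=cv2.imread('pics/w6.png')
a=cv2.resize(s,(400,378),interpolation=cv2.INTER_CUBIC);b=cv2.resize(w,(400,300))
b=cv2.copyMakeBorder(b,0,78,0,0,0);cv2.imwrite('pics/f.png',np.hstack([a,b]))"
```

```text
10.15 [0.48705015 0.08246108 0.40026587] [ 9.35505194e-02  1.78130332e-01  1.68226235e+00  4.59748844e-05
  1.27737225e+00 -1.36523667e-01] [-0.07446624  0.57976748  0.05391012]
[[-0.228  0.974  0.004]
 [ 0.974  0.228  0.   ]
 [-0.     0.004 -1.   ]]
```

View pics/f.png

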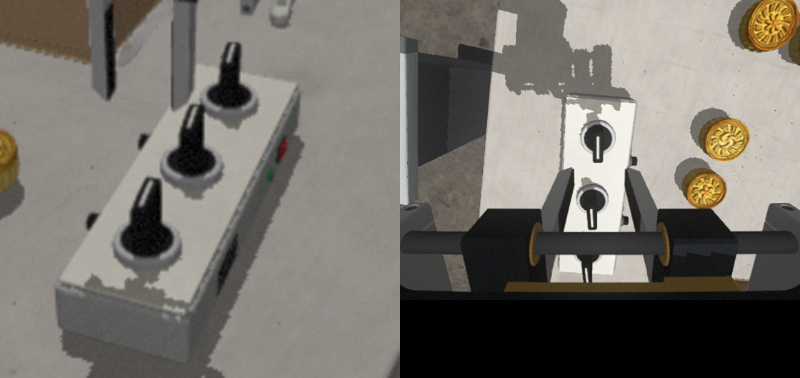

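All three bars now lie along the box. The knob I turned (left view, around (147,220)) sits as low in its collar as the others, and no red shows.

```bash
python3 -c "
from station import ctrl
print(ctrl.job_done())"
```

```text
the job is handed in; nothing more can be done
None
```

The undone knob was pushed in, turned about 1.48 rad clockwise and released; the final pictures show it seated like the two untouched fasteners with no red showing, and I handed the job in at about 10 s (no verdict was returned).

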